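# Seat a moulded bezel and lock it with the guarded lever

## Task

With the gripper's fingers, push the white moulded bezel along the fixture's channel until it is fully home against the end stop; then reach down through the window of the guard and press the black pad of the hold-down lever all the way down, so that its locking dog drops into the bezel's opening. Do not touch the guard with any part of the robot, work the lever only through the window, do not pick up or lift the bezel, leave everything else on the bench where it is, and finish with the robot clear of everything.

Things in the scene. Friction and masses are not known exactly. Their poses are not given: they have to be found in the camera images.
- fixture: Fixed blue steel plate 150 (x) x 430 (y) x 12 mm, from y = -205 to 225, placed and turned (up to 0.35 rad) anew each time. Origin on the bench, mid width, below the working face of the end stop; y runs along the channel, z up. Stop: steel bar, y = -8 to 0. Channel: y = 0 to 215 between two rails 8 mm high above the plate, inner faces at x = +-35. Guard and lever stand at negative y.
- bezel: White plastic flat ring, 66 (x) x 100 (y) x 14 mm, rims 14 mm wide, 50 to 100 g, loose on the plate in the channel, plate clear behind it. Origin: centre of its underside; axes as the fixture's within 1 degree. Slides with little force in the fixture's -y until its end meets the stop: home, centre at y = 50 in the fixture frame. Starts 35 to 80 mm short of that.
- guard: Green steel hood on the fixture, 138 (x) x 160 (y) mm, from y = -190 to -30 in the fixture frame, top face 100 mm above the bench, top 6 mm thick with a rectangular window; corner posts, side bars and a back sheet below. Not to be touched. Origin and axes as the fixture's.
- window (a point): Centre of the window in the guard's top, level with the top face (100 mm above the bench), at (0, -110) mm in the fixture frame; axes as the fixture's. The opening is 90 (x) x 100 (y) mm.
- lever (a joint): Hold-down lever angle, rad: 0 raised, 0.24 fully down on its stop. Starts between 0 and 0.05. Steady friction (about 4 to 6 N at the pad), no spring: it stays where it is left. The hinge lies along the fixture's x at y = -175, 55 mm above the bench; the lever is an 18 mm wide steel bar.
- pad (a point): Middle of the top face of the lever's black pad, 44 (x) x 36 (y) x 8 mm, under the window. Raised: about 84 mm above the bench, at about y = -105 in the fixture frame, leaning up to 0.24 rad. Fully down: level, 67 mm above the bench (33 mm below the window), at y = -100.
- dog (a point): Locking dog: dark steel block 16 (x) x 12 (y) x 34 mm hanging from the lever's free end, outside the guard at y = 20 to 35 in the fixture frame; this point: middle of its lower face. Raised, its foot is over 50 mm and the lever's end under 112 mm above the bench. Down, it reaches 9 mm into the bezel's opening; if the bezel is not home it lands on the rim and blocks the lever.
- gauge_pin: Bystander: upright steel pin 14 mm diameter, 36 mm high, standing on the fixture's plate beside a rail at x = 60; origin at the foot.
- driver: Bystander: screwdriver lying on the bench on the robot's side of the fixture.
- jar: Bystander: closed jar 52 mm wide, 75 mm high, beyond the fixture; origin at the foot.
- gauge_block: Bystander: dark steel block 30 x 50 x 25 mm beyond the fixture; origin at the middle of the underside.
- mug: Bystander: blue mug 85 mm high, to the robot's right.
- hammer: Bystander: hammer lying on the bench to the right.
- spare_a: Bystander: spare bezel, same as the working one, lying in the orange basket to the robot's left.
- spare_b: Bystander: second spare bezel in the same basket.

How it is judged:
On the way, in this order (a step that is already met when the one before it is completed fails the run):
1. the bezel is home against the end stop, with the lever still raised (y of bezel in the frame of fixture between 0.045 and 0.0535 m and x of bezel in the frame of fixture between -0.006 and 0.006 m and z of bezel in the frame of fixture below 0.0145 m and angle between the y axis of bezel and the y axis of fixture, either way round below 0.08 rad and value of joint lever below 0.15 rad), for 0.2 s.
2. the lever is fully down, with the fingers reaching through the guard's window (value of joint lever above 0.22 rad and x of the grasp point in the frame of window between -0.045 and 0.045 m and y of the grasp point in the frame of window between -0.05 and 0.05 m and z of the grasp point in the frame of window below 0.01 m), for 0.1 s.
At the end, for the whole second after the job is handed in: The bezel lies flat in the channel, at rest, within 3.5 mm of the end stop, and the lever is down (joint above 0.22 of 0.24 rad) (y of bezel in the frame of fixture between 0.045 and 0.0535 m and x of bezel in the frame of fixture between -0.006 and 0.006 m and z of bezel in the frame of fixture below 0.0145 m and angle between the y axis of bezel and the y axis of fixture, either way round below 0.08 rad and value of joint lever above 0.22 rad and linear speed of bezel below 0.01 m/s); the robot touches nothing.
It fails at once if the robot touches the guard (contact force between any of the fingers, the arm and guard above 0.3 N).
It fails at once if the lever is worked other than with the fingers through the window (velocity of joint lever above 0.05 rad/s and not (x of the grasp point in the frame of window between -0.045 and 0.045 m and y of the grasp point in the frame of window between -0.05 and 0.05 m and z of the grasp point in the frame of window below 0.04 m)).
It fails at once if the bezel is lifted or tipped (z of bezel in the frame of fixture above 0.02 m or angle between bezel's own z axis and vertical above 0.15 rad).
It fails at once if a bystander is moved by more than 20 mm (distance of any of gauge_pin, driver, jar, gauge_block, mug, hammer, spare_a, spare_b from where it was at the start of the episode above 0.02 m).
It also fails if it takes over 45 s, if anything falls off the work surface, if the arm or the gripper's body presses on something with over 40 N, if the wrist force passes 120 N, or if a joint passes its speed limit or range.

## Robot

A 6-joint arm with a two-finger parallel gripper is mounted at the origin on the work surface. World frame = base frame: x ahead of the robot, y to its left, z up, the work surface at z = 0. Lengths are in m, angles in rad, forces in N, time in s.
With the tool pointing down it reaches from about 0.375 to 0.9 m from the base axis. Payload 3.1 kg.
Tool frame: the origin (TCP) lies between the finger pads; the fingertips stand 17 mm ahead of it and the grasp point (between the pads) lies 2 mm behind it; z points along the fingers, y is the line along which they close (so a half turn about z gives the same grasp; the last joint's range is limited). The gripper opens to 85 mm and grips with 20 to 120 N. Pads are 22 mm wide; open, the fingers measure 114 mm over their backs; the gripper's body (76 mm by 85 mm) begins 54 mm behind the grasp point. The pads swing forward as they close: fully open they stand 13 mm farther back than shut.
Start: joints at [1.151, 0.527, 1.433, -0, 1.181, -0.178], TCP at [0.15, 0.607, 0.219] pointing down, gripper open.
Joint ranges: [-3.08, 3.08], [-0.75, 2.2], [0.22, 2.44], [-1.43, 4.57], [0, 2.65], [-2.85, 2.85]. Speed limits (rad/s): [2.79, 2.79, 3.14, 3.14, 3.14, 3.14].

## Interface

Orientations are given as a unit quaternion [x, y, z, w].
In Python, from station import sense, vision, order gives the robot as it stands.
- The arm moves only by the shell command python3 -m crank 'ROWS' [OPENING] [FORCE]. ROWS is JSON, a list of rows, each an object with "dp": the shift along the world's x, y, z in units of 30 mm (1.0 is 30 mm), a list of three; "angular": the turn, a rotation vector about the world's x, y, z in degrees, a list of three. In form: [{"dp": [dx, dy, dz], "angular": [ax, ay, az]}, ...]. A call has 1 to 20 rows; each row shifts and turns the commanded pose from where the row before left it; what a row does not reach is not made up. A row lasts 1/10 s, in which the tool goes at most 50 mm and 8.59 degrees, less where a joint would pass 70% of its speed; a pose out of reach is approached as far as the arm can. A call is refused whole if a number of a shift passes 1 or a number of a turn 8.59, either way. A call with a gripper value outside its range is refused whole. OPENING is the closure, from 0 (fully open) to 1 (shut), set as the call begins (- or left out, the last holds). The fingers move at their own pace and stop on an object; FORCE is the grip in N (left out, the last holds). Time passes only in rows, so rows that do not move let the fingers close. It gives the time, the measured TCP pose, the force, the opening and the grip force at its end, in the units of the state.
- sense(): the state, without advancing time (a new reading comes with each control period).
- vision.snapshot(name): name is "scene" or "side" or "wrist"; returns a dict with "image" (384x512x3 uint8, blue, green, red), "range_z" (384x512 float32, m along the optical axis (not along the pixel's ray), 0 where there is no reading), "mtx" (3x3 intrinsics, pixels), "pose" (4x4, takes a point from camera to world coordinates); the wrist camera has in their place "mount" (4x4, takes a point from camera to tool coordinates, whose origin is the TCP and whose axes are the flange's). Camera axes: x right, y down, z forward; pixel columns grow to the right and rows downward; lengths in m; the calibration is good to about 2 mm. A picture is of the moment at which its call begins: read the wrist's pose just before it.
- order.sign_off(): hands the job in; it is judged then, once.
The state is a dict: "t": time; "q": joint angles; "qd": joint speeds; "tau": joint torques, N m; "tcp_pos": TCP position; "tool_rot": TCP orientation; "force": force on the tool from outside, world axes, zero at the start; "ft_torque": the same for the moment, N m; "finger_gap": opening from 0.0 (shut) to 1.0 (fully open); "gripper_force": force on a finger pad.
Only numpy, scipy, OpenCV 4.12 (cv2) and the standard library are available. Lean on these libraries where they do the work, as an engineer would, in place of code of your own. Each camera call takes 0.05 s, during which the arm holds its last target. There are 200 camera calls.

## Working session

There is one attempt and no reset: what is moved stays moved. The work goes in short steps, Python scripts to look and compute and a shell command to move; the robot and the scene stay as the last step left them, time stands still between calls to the robot, and variables do not carry over. Pictures are saved under pics/ and viewed, at most 10 in all, crops included, and the job is handed in when it is done.

```bash
mkdir -p pics; cat > h.py <<'E'
import numpy as np, cv2
from station import sense, vision, order
def pts(s):
    z=s["range_z"]; v,u=np.mgrid[:z.shape[0],:z.shape[1]]
    K=s["mtx"]; c=np.stack([(u-K[0][2])/K[0][0]*z,(v-K[1][2])/K[1][1]*z,z],-1)
    T=np.array(s["pose"]); return c@T[:3,:3].T+T[:3,3]
E
python3 - <<'E'
from h import *
a=vision.snapshot("scene");b=vision.snapshot("side")
cv2.imwrite("pics/a.png",a["image"]);cv2.imwrite("pics/b.png",b["image"])
import pickle;pickle.dump((a,b),open("ab.pkl","wb"))
for s in(a,b):print(np.round(s["pose"],3),np.round(s["mtx"],1))
print(sense())
E
```

```text
[[-0.704  0.486 -0.518  1.156]
 [ 0.71   0.485 -0.51   0.661]
 [ 0.003 -0.727 -0.687  0.931]
 [ 0.     0.     0.     1.   ]] [[416.    0.  259.4]
 [  0.  416.  186.8]
 [  0.    0.    1. ]]
[[-0.806  0.318 -0.499  1.19 ]
 [ 0.592  0.464 -0.659  0.944]
 [ 0.022 -0.827 -0.562  0.828]
 [ 0.     0.     0.     1.   ]] [[362.4   0.  253.5]
 [  0.  362.4 193.3]
 [  0.    0.    1. ]]
{'t': 0.1, 'q': array([ 1.15049623e+00,  5.28393905e-01,  1.43377737e+00, -2.22444012e-05,
        1.18142761e+00, -1.78512629e-01]), 'qd': array([-0.00016142, -0.00281112, -0.00183215,  0.00053789,  0.00053862,
       -0.00162925]), 'tau': array([ 2.87478379e-04, -4.43306351e+01, -1.78584945e+01, -2.88595420e-04,
        3.89129680e-03, -6.20257168e-06]), 'tcp_pos': array([0.14935297, 0.60619368, 0.21811778]), 'tool_rot': array([ 1.20595203e-01,  9.92701259e-01, -9.61524078e-04, -2.86044613e-04]), 'force': array([-0.04393131, -0.87440546,  0.13179042]), 'ft_torque': array([ 0.0257162 , -0.01638765, -0.03184338]), 'gripper_force': 0.0, 'finger_gap': 0.9979894839488164}
```

View pics/a.png

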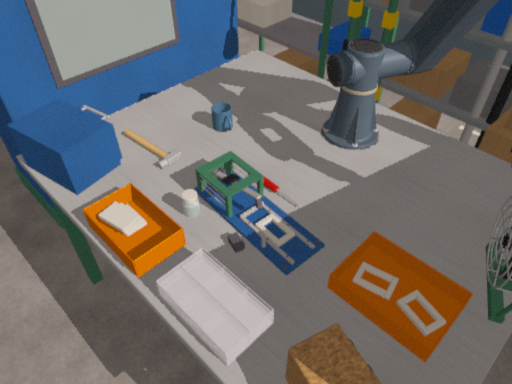

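View pics/b.png

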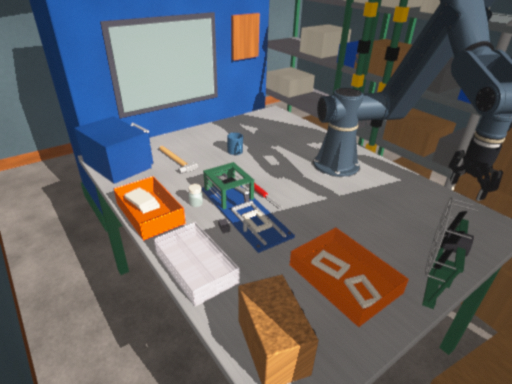

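The scene view shows the guard at about (230,178), the bezel around (268,228) in the channel and the blue plate's far end at (290,265). The side view shows the same at (230,180) and (255,225). Next I'll measure them.

```bash
python3 - <<'E'
from h import *
import pickle
a,b=pickle.load(open("ab.pkl","rb"))
for n,s in(("a",a),("b",b)):
    P=pts(s);h=cv2.cvtColor(s["image"],cv2.COLOR_BGR2HSV);H,S,V=[h[...,i].astype(int) for i in range(3)]
    R=(P[...,0]>.3)&(P[...,0]<.9)&(P[...,1]>-.35)&(P[...,1]<.3)
    g=R&(H>55)&(H<90)&(S>90)&(abs(P[...,2]-.1)<.008)
    p=P[g]; r=cv2.minAreaRect((p[:,:2]*1000).astype(np.float32)); print(n,"guard",g.sum(),np.median(p[:,2]),r,cv2.boxPoints(r).round(0).tolist())
    m=R&(H>100)&(H<125)&(S>120)&(abs(P[...,2]-.012)<.008)
    p=P[m]; r=cv2.minAreaRect((p[:,:2]*1000).astype(np.float32)); print("plate",m.sum(),np.median(p[:,2]),r,cv2.boxPoints(r).round(0).tolist())
    w=R&(S<60)&(V>150)&(abs(P[...,2]-.026)<.01)
    print("white",w.sum())
c=cv2.resize(a["image"][140:280,180:340],None,fx=5,fy=5*0.85,interpolation=cv2.INTER_CUBIC);cv2.imwrite("pics/c.png",cv2.resize(a["image"][145:275,180:340],(800,600*650//600 if 0 else 600),interpolation=cv2.INTER_CUBIC))
E
```

```text
a guard 940 0.10129760353812661 ((551.5729370117188, -64.19400787353516), (159.76278686523438, 135.695068359375), 85.42229461669922) [[478.0, -138.0], [613.0, -149.0], [626.0, 10.0], [490.0, 21.0]]
plate 2737 0.013414216528898848 ((561.4276123046875, 57.40608215332031), (427.41778564453125, 149.74928283691406), 86.08595275878906) [[472.0, -151.0], [622.0, -161.0], [651.0, 266.0], [501.0, 276.0]]
white 718
b guard 462 0.10096242260076571 ((552.064453125, -63.52800750732422), (161.43836975097656, 134.97030639648438), 85.77872467041016) [[479.0, -139.0], [613.0, -149.0], [625.0, 12.0], [491.0, 22.0]]
plate 1342 0.013096838968969127 ((527.632568359375, -51.330169677734375), (672.3099975585938, 222.231689453125), 73.95516204833984) [[328.0, -344.0], [542.0, -405.0], [727.0, 241.0], [514.0, 302.0]]
white 484
```

View pics/c.png

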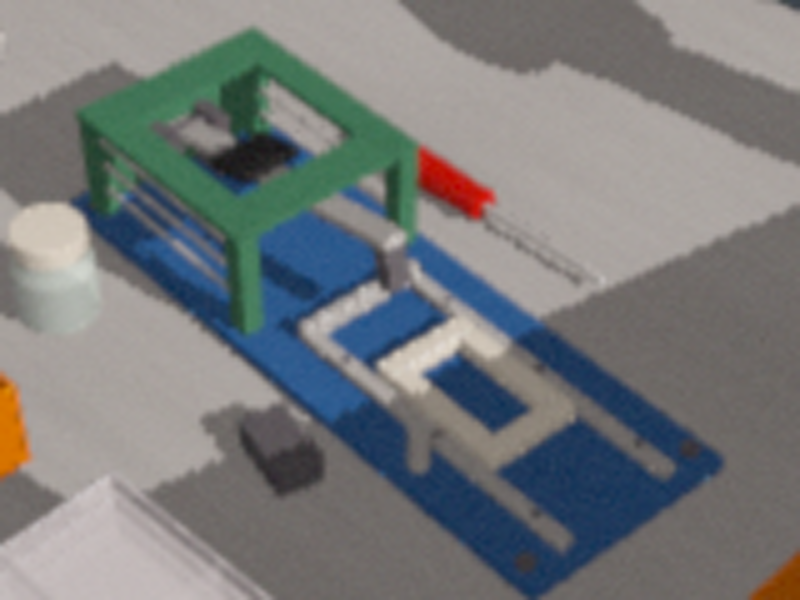

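The plate and guard give the fixture a yaw of about -4.1° and an origin near (0.560, 0.0465). The bezel sits about 50 mm short of the stop. Now I'll move over the channel's rear end with the fingers shut and look from close by.

```bash
python3 -m crank '[{"dp":[0,0,0.7],"angular":[0,0,0]},{"dp":[0.944,-0.8,0.3],"angular":[0,0,-8.03]},{"dp":[0.944,-0.8,0],"angular":[0,0,-8.03]},{"dp":[0.944,-0.8,0],"angular":[0,0,-8.03]},{"dp":[0.944,-0.8,0],"angular":[0,0,-8.03]},{"dp":[0.944,-0.8,0],"angular":[0,0,-8.03]},{"dp":[0.944,-0.8,0],"angular":[0,0,-8.03]},{"dp":[0.944,-0.8,0],"angular":[0,0,-8.03]},{"dp":[0.944,-0.8,0],"angular":[0,0,-8.03]},{"dp":[0.944,-0.8,0],"angular":[0,0,-8.03]},{"dp":[0.944,-0.8,0],"angular":[0,0,-8.03]},{"dp":[0.944,-0.8,0],"angular":[0,0,0]},{"dp":[0.944,-0.8,0],"angular":[0,0,0]},{"dp":[0.944,-0.8,0],"angular":[0,0,0]},{"dp":[0.944,-0.8,0],"angular":[0,0,0]},{"dp":[0.944,-0.8,0],"angular":[0,0,0]},{"dp":[0,0,0],"angular":[0,0,0]},{"dp":[0,0,0],"angular":[0,0,0]},{"dp":[0,0,0],"angular":[0,0,0]}]' 1
cat >> h.py <<'E'
from scipy.spatial.transform import Rotation as Ro
def wrist():
    t=sense(); s=vision.snapshot("wrist"); T=np.eye(4);T[:3,:3]=Ro.from_quat(t["tool_rot"]).as_matrix();T[:3,3]=t["tcp_pos"]
    s["pose"]=T@np.array(s["mount"]); return t,s
E
python3 - <<'E'
from h import *
import pickle
t,s=wrist();pickle.dump((t,s),open("w.pkl","wb"))
print(t["tcp_pos"],np.degrees(Ro.from_quat(t["tool_rot"]).as_euler("zyx")),np.round(s["pose"],3).tolist(),s["mtx"][0])
cv2.imwrite("pics/w.png",s["image"])
E
```

```text
t: 2.0
tcp_pos: [0.5733, 0.2472, 0.2485]
tool_rot: [0.732, 0.681, -0.001, -0.001]
force: [-0.7, -0.6, 0.3]
finger_gap: 0.004
gripper_force: 0.0
[0.5732531  0.24723522 0.24851989] [-8.58743843e+01 -1.08342677e-01  1.79999281e+02] [[0.997, -0.068, -0.022, 0.578], [-0.071, -0.958, -0.279, 0.319], [-0.002, 0.28, -0.96, 0.403], [0.0, 0.0, 0.0, 1.0]] [264.55352207   0.         254.50635344]
```

View pics/w.png

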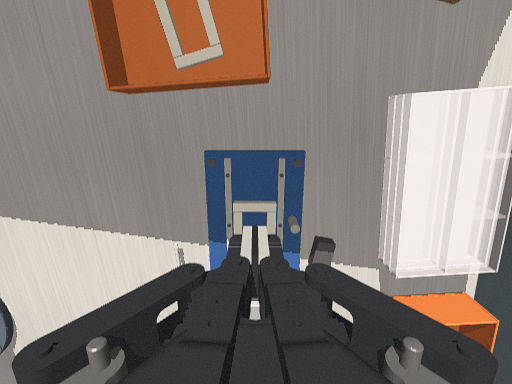

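The wrist view shows the plate's far end at row 151 (columns 205–305), the rails at columns 228 and 281, and the bezel's rear rim at rows 202–212 (columns 232–277). Gauge pin at (294,225).

```bash
python3 - <<'E'
from h import *
import pickle
t,s=pickle.load(open("w.pkl","rb"))
P=pts(s);h=cv2.cvtColor(s["image"],cv2.COLOR_BGR2HSV)
th=np.radians(-4.15);X=np.array([np.cos(th),np.sin(th)]);Y=np.array([-np.sin(th),np.cos(th)])
O=np.array([.560,.0465])
F=np.stack([(P[...,:2]-O)@X,(P[...,:2]-O)@Y,P[...,2]],-1)*1000
print("col255",[(v,F[v,245].round(0).tolist(),h[v,245].tolist()) for v in range(196,220,2)])
print("plate top row",[F[153,u].round(0).tolist() for u in (208,255,302)])
for v in (170,185,195): print("rails",v,[(u,F[v,u].round(0).tolist(),int(h[v,u,1])) for u in (206,226,228,230,279,281,283,303)])
for v in (155,170,190):
    m=np.where((h[v,:,0]>100)&(h[v,:,0]<125)&(h[v,:,1]>120)&(abs(F[v,:,0])<110))[0];print(v,m[[0,-1]],F[v,m[0]].round(1),F[v,m[-1]].round(1))
w=(h[...,1]<70)&(h[...,2]>110)&(abs(F[...,2]-26)<4)&(abs(F[...,0])<45)&(F[...,1]>90)&(F[...,1]<200)
p=F[w];print(w.sum(),p.min(0),p.max(0),np.percentile(p,[5,50,95],0).round(1).tolist())
q=p[p[:,1]>p[:,1].max()-10];print(q[:,0].min(),q[:,0].max())
print("tcp in fix",(t["tcp_pos"][:2]-O)@X,(t["tcp_pos"][:2]-O)@Y)
E
```

```text
col255 [(196, [-17.0, 152.0, 11.0], [107, 145, 107]), (198, [-17.0, 149.0, 12.0], [107, 158, 103]), (200, [-17.0, 146.0, 14.0], [107, 92, 105]), (202, [-17.0, 146.0, 23.0], [23, 40, 128]), (204, [-17.0, 143.0, 25.0], [18, 36, 186]), (206, [-17.0, 140.0, 24.0], [20, 34, 180]), (208, [-17.0, 137.0, 26.0], [20, 35, 181]), (210, [-17.0, 134.0, 26.0], [17, 42, 189]), (212, [-17.0, 126.0, 11.0], [108, 95, 107]), (214, [-17.0, 122.0, 11.0], [106, 155, 102]), (216, [-17.0, 119.0, 11.0], [107, 153, 105]), (218, [-17.0, 116.0, 13.0], [107, 151, 103])]
plate top row [[-71.0, 218.0, 12.0], [-2.0, 219.0, 12.0], [68.0, 219.0, 12.0]]
rails 170 [(206, [-75.0, 193.0, 11.0], 150), (226, [-44.0, 195.0, 20.0], 20), (228, [-41.0, 195.0, 20.0], 19), (230, [-38.0, 194.0, 19.0], 21), (279, [34.0, 195.0, 20.0], 20), (281, [37.0, 195.0, 20.0], 15), (283, [40.0, 195.0, 19.0], 19), (303, [70.0, 193.0, 12.0], 156)]
rails 185 [(206, [-76.0, 170.0, 12.0], 164), (226, [-45.0, 172.0, 20.0], 23), (228, [-42.0, 172.0, 20.0], 17), (230, [-39.0, 172.0, 20.0], 20), (279, [34.0, 172.0, 19.0], 23), (281, [37.0, 172.0, 20.0], 17), (283, [41.0, 172.0, 19.0], 26), (303, [72.0, 170.0, 11.0], 111)]
rails 195 [(206, [-78.0, 153.0, 10.0], 73), (226, [-46.0, 156.0, 18.0], 22), (228, [-42.0, 156.0, 19.0], 17), (230, [-39.0, 156.0, 18.0], 18), (279, [35.0, 156.0, 19.0], 18), (281, [38.0, 156.0, 18.0], 17), (283, [41.0, 156.0, 20.0], 33), (303, [75.0, 150.0, -0.0], 32)]
155 [205 304] [-75.9 215.3  10.3] [ 70.8 215.8  12.6]
170 [205 303] [-77.1 192.5   9.9] [ 70.5 193.2  12.4]
190 [206 302] [-77.1 161.2  10.5] [ 70.9 161.5  10.6]
800 [-44.91696081  95.06993738  22.02670721] [ 30.35484499 146.35066228  27.64232589] [[-33.9, 99.1, 23.6], [-3.0, 131.8, 25.1], [28.1, 145.2, 26.5]]
-34.898197187239084 30.354844985124164
tcp in fix -0.0013084268254903192 0.20116799177387237
```

```bash
python3 -m crank '[{"dp":[-0.05,0,-0.9],"angular":[0,0,0]},{"dp":[0,0,-0.9],"angular":[0,0,0]},{"dp":[0,0,-0.9],"angular":[0,0,0]},{"dp":[0,0,-0.9],"angular":[0,0,0]},{"dp":[0,0,-0.9],"angular":[0,0,0]},{"dp":[0,0,-0.9],"angular":[0,0,0]},{"dp":[0,0,-0.9],"angular":[0,0,0]},{"dp":[0,0,-0.8],"angular":[0,0,0]},{"dp":[0,0,0],"angular":[0,0,0]},{"dp":[0,0,0],"angular":[0,0,0]}]' 1
python3 -m crank '[{"dp":[-0.036,-0.5,0],"angular":[0,0,0]},{"dp":[-0.036,-0.5,0],"angular":[0,0,0]},{"dp":[-0.022,-0.3,0],"angular":[0,0,0]},{"dp":[-0.022,-0.3,0],"angular":[0,0,0]},{"dp":[-0.022,-0.3,0],"angular":[0,0,0]},{"dp":[-0.022,-0.3,0],"angular":[0,0,0]},{"dp":[-0.022,-0.3,0],"angular":[0,0,0]},{"dp":[0,0,0],"angular":[0,0,0]},{"dp":[0,0,0],"angular":[0,0,0]}]'
python3 - <<'E'
from h import *
import pickle
t,s=wrist();pickle.dump((t,s),open("w.pkl","wb"))
cv2.imwrite("pics/w2.png",s["image"])
E
```

```text
t: 3.05
tcp_pos: [0.5723, 0.2476, 0.0362]
tool_rot: [0.732, 0.682, -0.0, -0.0]
force: [0.7, -0.1, 0.6]
finger_gap: -0.001
gripper_force: 0.0
t: 3.95
tcp_pos: [0.5675, 0.1717, 0.0359]
tool_rot: [0.732, 0.681, 0.0, -0.0]
force: [0.0, -0.4, 0.3]
finger_gap: 0.001
gripper_force: 0.0
```

View pics/w2.png

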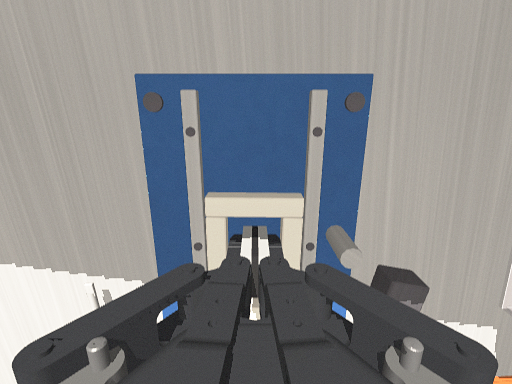

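I mis-scaled that move: it went 75 mm, not 30. The view shows the rear rim at rows 193–217, apparently unoccluded by the fingertips at (255,226). Next I'll measure where the rim is now.

```bash
python3 - <<'E'
from h import *
import pickle
t,s=pickle.load(open("w.pkl","rb"))
P=pts(s)*1000
for u in (222,250,255,262,290): print(u,[(v,P[v,u].round(0).astype(int).tolist()) for v in range(186,262,6)])
print(t["tcp_pos"], t["t"])
a=vision.snapshot("scene");cv2.imwrite("pics/d.png",cv2.resize(a["image"][130:290,180:380],(800,600),interpolation=cv2.INTER_CUBIC))
E
```

```text
222 [(186, [546, 197, 11]), (192, [546, 193, 14]), (198, [547, 193, 26]), (204, [547, 188, 26]), (210, [546, 184, 25]), (216, [546, 180, 25]), (222, [545, 176, 26]), (228, [545, 171, 26]), (234, [544, 167, 26]), (240, [544, 162, 25]), (246, [543, 158, 25]), (252, [543, 153, 25]), (258, [542, 149, 25])]
250 [(186, [566, 195, 11]), (192, [565, 192, 14]), (198, [566, 192, 27]), (204, [565, 187, 26]), (210, [565, 183, 26]), (216, [564, 178, 25]), (222, [563, 168, 11]), (228, [565, 184, 57]), (234, [565, 183, 63]), (240, [566, 183, 70]), (246, [566, 183, 76]), (252, [566, 183, 83]), (258, [566, 182, 85])]
255 [(186, [569, 195, 12]), (192, [569, 191, 14]), (198, [569, 191, 26]), (204, [568, 187, 26]), (210, [568, 183, 26]), (216, [568, 178, 25]), (222, [567, 168, 12]), (228, [568, 183, 56]), (234, [568, 183, 64]), (240, [568, 183, 70]), (246, [568, 183, 77]), (252, [568, 183, 82]), (258, [568, 181, 84])]
262 [(186, [574, 195, 10]), (192, [574, 192, 15]), (198, [573, 190, 25]), (204, [573, 187, 26]), (210, [573, 182, 26]), (216, [572, 178, 26]), (222, [572, 168, 12]), (228, [572, 183, 56]), (234, [572, 183, 63]), (240, [572, 183, 71]), (246, [571, 183, 76]), (252, [571, 183, 83]), (258, [571, 183, 88])]
290 [(186, [593, 194, 13]), (192, [593, 189, 13]), (198, [592, 189, 25]), (204, [591, 185, 25]), (210, [591, 181, 26]), (216, [591, 176, 25]), (222, [591, 172, 25]), (228, [591, 169, 27]), (234, [591, 163, 25]), (240, [590, 159, 26]), (246, [590, 154, 25]), (252, [590, 150, 26]), (258, [590, 145, 26])]
[0.56750164 0.17165498 0.03594413] 3.95
```

View pics/d.png

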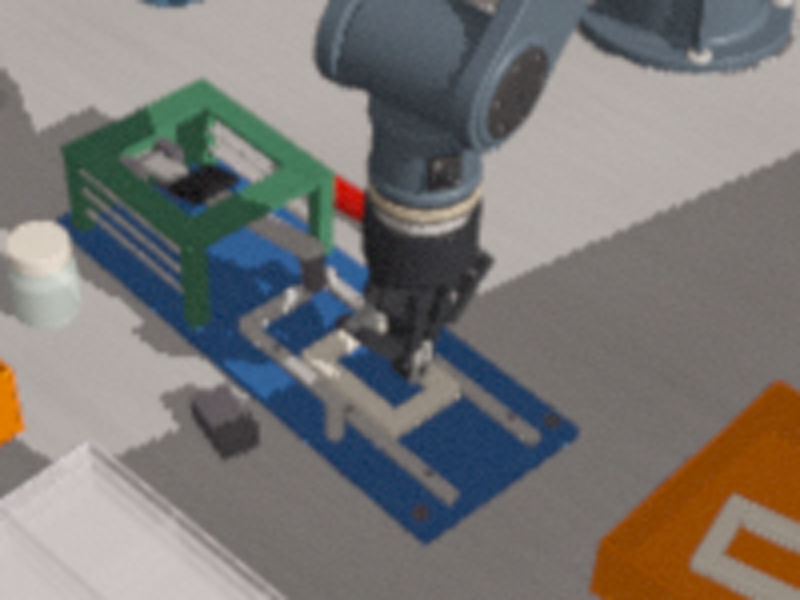

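```bash
python3 - <<'E'
from h import *
a=vision.snapshot("scene");P=pts(a)*1000
for u in (280,282,284,286,288): print(u,[(v,P[v,u].round(0).astype(int).tolist(),int(a["image"][v,u].max())) for v in range(216,238,2)])
b=vision.snapshot("side");Q=pts(b)*1000
for s,R in((a,P),(b,Q)):
    d=(abs(R[...,0]-568)<25)&(abs(R[...,1]-172)<25)&(R[...,2]>30)&(R[...,2]<90)
    print(d.sum(),np.sort(R[d][:,2])[:12].round(0))
w=vision.snapshot("wrist");m=np.array(w["mount"]);print(m.round(3))
E
```

```text
280 [(216, [583, 175, 116], 38), (218, [579, 172, 103], 34), (220, [587, 179, 107], 49), (222, [591, 182, 104], 53), (224, [592, 184, 99], 52), (226, [579, 173, 72], 36), (228, [581, 175, 67], 44), (230, [553, 152, 15], 67), (232, [556, 155, 11], 94), (234, [564, 162, 15], 101), (236, [567, 166, 13], 97)]
282 [(216, [586, 184, 125], 34), (218, [585, 183, 116], 32), (220, [581, 181, 104], 41), (222, [581, 181, 95], 39), (224, [578, 179, 83], 61), (226, [577, 179, 74], 70), (228, [577, 179, 67], 62), (230, [575, 178, 55], 74), (232, [555, 162, 17], 96), (234, [558, 165, 13], 97), (236, [573, 177, 27], 109)]
284 [(216, [583, 189, 127], 61), (218, [580, 187, 115], 57), (220, [577, 184, 103], 56), (222, [579, 187, 99], 71), (224, [573, 182, 82], 140), (226, [574, 183, 75], 159), (228, [572, 182, 65], 104), (230, [574, 184, 60], 105), (232, [549, 164, 14], 101), (234, [552, 167, 10], 101), (236, [571, 183, 31], 145)]
286 [(216, [575, 189, 121], 58), (218, [565, 181, 99], 43), (220, [563, 179, 88], 72), (222, [567, 183, 86], 140), (224, [564, 181, 74], 139), (226, [566, 184, 69], 113), (228, [564, 183, 59], 101), (230, [547, 169, 25], 131), (232, [1156, 661, 931], 132), (234, [559, 180, 26], 136), (236, [566, 186, 28], 148)]
288 [(216, [559, 183, 104], 53), (218, [561, 185, 99], 58), (220, [559, 184, 89], 66), (222, [555, 181, 75], 97), (224, [523, 156, 21], 89), (226, [529, 161, 21], 117), (228, [540, 170, 28], 144), (230, [544, 174, 27], 149), (232, [551, 180, 29], 148), (234, [555, 184, 26], 148), (236, [561, 190, 28], 150)]
78 [30. 30. 31. 31. 31. 33. 50. 52. 54. 54. 55. 56.]
65 [48. 52. 53. 54. 55. 56. 56. 57. 58. 58. 58. 60.]
[[ 0.001 -0.96  -0.28   0.071]
 [ 1.     0.001  0.    -0.001]
 [ 0.    -0.28   0.96  -0.154]
 [ 0.     0.     0.     1.   ]]
```

All three cameras put the shut fingertips at z ≈ 0.054 with the TCP at 0.036, so they end about 35 mm higher than stated. The fingers passed over the bezel, which hasn't moved (rear face still at world y ≈ 0.192). I'll back off behind it and descend in small steps, watching the force.

```bash
python3 -m crank '[{"dp":[0.03,0.5,0.1],"angular":[0,0,0]},{"dp":[0.04,0.5,0],"angular":[0,0,0]},{"dp":[0.04,0.5,0],"angular":[0,0,0]},{"dp":[0,0,0],"angular":[0,0,0]}]'
python3 -m crank '[{"dp":[0,0,-0.2],"angular":[0,0,0]},{"dp":[0,0,-0.1],"angular":[0,0,0]},{"dp":[0,0,0],"angular":[0,0,0]}]'
python3 -m crank '[{"dp":[0,0,-0.1],"angular":[0,0,0]},{"dp":[0,0,0],"angular":[0,0,0]}]'
python3 -m crank '[{"dp":[0,0,-0.1],"angular":[0,0,0]},{"dp":[0,0,0],"angular":[0,0,0]}]'
python3 - <<'E'
from h import *
for n in("scene","side"):
    R=pts(vision.snapshot(n))*1000;t=sense()["tcp_pos"]*1000
    d=(abs(R[...,0]-t[0])<20)&(abs(R[...,1]-t[1])<20)&(R[...,2]>28)
    print(n,t.round(1),np.sort(R[d][:,2])[:12].round(0))
E
```

```text
t: 4.6
tcp_pos: [0.571, 0.2198, 0.0392]
tool_rot: [0.731, 0.682, 0.001, 0.0]
force: [-0.6, 0.2, -0.7]
finger_gap: -0.001
gripper_force: 0.0
t: 4.9
tcp_pos: [0.57, 0.2162, 0.0291]
tool_rot: [0.732, 0.681, -0.001, -0.001]
force: [-0.2, -0.3, 0.6]
finger_gap: -0.001
gripper_force: 0.0
t: 5.1
tcp_pos: [0.5706, 0.2163, 0.0266]
tool_rot: [0.733, 0.681, -0.0, -0.0]
force: [0.2, 0.1, -0.3]
finger_gap: 0.001
gripper_force: 0.0
t: 5.3
tcp_pos: [0.5706, 0.2166, 0.0237]
tool_rot: [0.732, 0.681, -0.0, -0.0]
force: [-0.4, 0.3, -0.6]
finger_gap: -0.001
gripper_force: 0.0
scene [570.7 216.7  23.9] [38. 42. 43. 43. 44. 46. 46. 47. 47. 48. 48. 48.]
side [570.8 216.7  24. ] [39. 39. 40. 43. 43. 44. 46. 46. 47. 47. 47. 48.]
```

Confirmed: no contact with the TCP at 0.0237, so the tips sit about 17 mm behind it. Lowering so that the tips are at about 18 mm.

```bash
python3 -m crank '[{"dp":[0,0,-0.2],"angular":[0,0,0]},{"dp":[0,0,-0.2],"angular":[0,0,0]},{"dp":[0,0,0],"angular":[0,0,0]}]'
python3 -m crank '[{"dp":[0,0,-0.2],"angular":[0,0,0]},{"dp":[0,0,-0.15],"angular":[0,0,0]},{"dp":[0,0,0],"angular":[0,0,0]}]'
python3 -m crank '[{"dp":[-0.015,-0.2,0],"angular":[0,0,0]},{"dp":[-0.015,-0.2,0],"angular":[0,0,0]},{"dp":[-0.015,-0.2,0],"angular":[0,0,0]},{"dp":[-0.015,-0.2,0],"angular":[0,0,0]},{"dp":[-0.015,-0.2,0],"angular":[0,0,0]},{"dp":[0,0,0],"angular":[0,0,0]}]'
python3 - <<'E'
from h import *
t,s=wrist();P=pts(s)*1000;np.set_printoptions(suppress=True)
print(t["tcp_pos"])
w=(s["image"].min(2)>90)&(abs(P[...,2]-26)<3)&(abs(P[...,0]-570)<28)&(P[...,1]>100)&(P[...,1]<215)
print(w.sum(),P[w].max(0),np.percentile(P[w][:,1],98))
for n in("scene","side"):
    R=pts(vision.snapshot(n))*1000;t=sense()["tcp_pos"]*1000
    d=(abs(R[...,0]-t[0])<20)&(abs(R[...,1]-t[1]-3)<12)&(R[...,2]>15)
    print(n,np.sort(R[d][:,2])[:20].round(0))
E
```

```text
t: 5.7
tcp_pos: [0.5698, 0.2167, 0.0109]
tool_rot: [0.732, 0.681, -0.001, -0.001]
force: [-0.3, 1.3, 0.0]
finger_gap: -0.003
gripper_force: 0.0
t: 6.0
tcp_pos: [0.5701, 0.2167, 0.0006]
tool_rot: [0.732, 0.681, -0.001, -0.0]
force: [0.3, 0.4, -0.5]
finger_gap: 0.0
gripper_force: 0.0
t: 6.6
tcp_pos: [0.5685, 0.1858, 0.0016]
tool_rot: [0.733, 0.681, -0.0, 0.0]
force: [-0.0, 0.0, -0.2]
finger_gap: -0.001
gripper_force: 0.0
[0.56851341 0.18575683 0.00163716]
163 [595.86358787 198.31004542  28.96145229] 198.00514971763357
scene [15. 15. 15. 15. 16. 16. 16. 16. 16. 16. 16. 16. 17. 17. 19. 19. 22. 22.
 24. 24.]
side [15. 15. 15. 16. 16. 18. 19. 22. 22. 22. 23. 23. 24. 26. 26. 26. 27. 28.
 28. 29.]
```

```bash
python3 - <<'E'
from h import *
t,s=wrist();cv2.imwrite("pics/w3.png",s["image"][120:300,110:400].repeat(2,0).repeat(2,1));P=pts(s)*1000
for u in (222,240,256,290): print(u,[(v,P[v,u].round(0).astype(int).tolist()) for v in range(190,262,5)])
E
```

```text
222 [(190, [552, 219, 12]), (195, [551, 215, 11]), (200, [551, 213, 12]), (205, [551, 209, 10]), (210, [551, 206, 12]), (215, [550, 203, 11]), (220, [550, 200, 11]), (225, [549, 197, 11]), (230, [549, 194, 11]), (235, [549, 190, 10]), (240, [548, 187, 11]), (245, [548, 184, 11]), (250, [548, 181, 11]), (255, [547, 177, 11]), (260, [548, 176, 15])]
240 [(190, [562, 218, 12]), (195, [562, 215, 12]), (200, [562, 212, 12]), (205, [561, 209, 12]), (210, [561, 206, 11]), (215, [561, 203, 12]), (220, [560, 199, 10]), (225, [560, 197, 12]), (230, [560, 193, 12]), (235, [561, 195, 22]), (240, [561, 195, 28]), (245, [561, 195, 33]), (250, [561, 195, 39]), (255, [563, 199, 52]), (260, [563, 201, 59])]
256 [(190, [571, 217, 12]), (195, [571, 214, 10]), (200, [571, 211, 10]), (205, [570, 208, 12]), (210, [570, 205, 13]), (215, [570, 202, 11]), (220, [570, 199, 11]), (225, [570, 198, 17]), (230, [570, 198, 24]), (235, [570, 198, 31]), (240, [570, 198, 36]), (245, [570, 198, 41]), (250, [570, 198, 47]), (255, [570, 198, 50]), (260, [569, 196, 51])]
290 [(190, [590, 216, 11]), (195, [590, 213, 11]), (200, [590, 210, 11]), (205, [590, 207, 12]), (210, [590, 203, 11]), (215, [590, 201, 12]), (220, [590, 197, 11]), (225, [590, 194, 11]), (230, [589, 192, 13]), (235, [589, 188, 12]), (240, [589, 184, 11]), (245, [589, 181, 12]), (250, [589, 178, 12]), (255, [589, 174, 11]), (260, [588, 174, 17])]
```

View pics/w3.png

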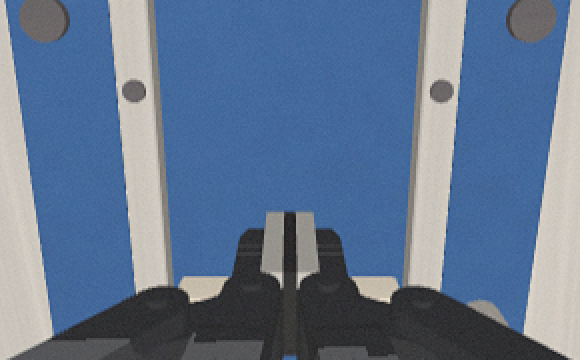

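Tips are behind the rim now, with the bezel's rear face at world y ≈ 0.175 and moving with the fingers (pushed about 17 mm). Before continuing, I'll check how the knuckles clear the gauge pin.

```bash
python3 - <<'E'
from h import *
t,s=wrist();c=t["tcp_pos"]*1000
for n,s in(("w",s),("scene",vision.snapshot("scene")),("side",vision.snapshot("side"))):
    P=pts(s)*1000
    near=(abs(P[...,0]-c[0])<90)&(abs(P[...,1]-c[1])<50)&(P[...,2]>52)&(s["image"].max(2)<80)
    p=P[near];r=abs(p[:,0]-c[0])
    print(n,[(k,p[(r>=k)&(r<k+10)][:,2].min().round(0) if ((r>=k)&(r<k+10)).any() else None) for k in range(0,80,10)])
    if n!="w":
        pin=(abs(P[...,2]-46)<5)&(P[...,0]-c[0]>40)&(P[...,0]-c[0]<85)&(P[...,1]<240)&(P[...,1]>60); print("pin",pin.sum(),np.median(P[pin],0) if pin.any() else 0)
E
```

```text
w [(0, np.float64(52.0)), (10, np.float64(52.0)), (20, np.float64(56.0)), (30, np.float64(60.0)), (40, np.float64(73.0)), (50, np.float64(86.0)), (60, np.float64(99.0)), (70, None)]
scene [(0, np.float64(53.0)), (10, np.float64(58.0)), (20, np.float64(57.0)), (30, np.float64(67.0)), (40, np.float64(78.0)), (50, np.float64(90.0)), (60, np.float64(103.0)), (70, np.float64(347.0))]
pin 19 [628.66008026 156.68623487  47.81669503]
side [(0, np.float64(53.0)), (10, np.float64(54.0)), (20, np.float64(61.0)), (30, np.float64(64.0)), (40, np.float64(77.0)), (50, np.float64(92.0)), (60, np.float64(103.0)), (70, np.float64(368.0))]
pin 15 [628.51575076 156.80764879  47.70134334]
```

```bash
python3 -m crank '[{"dp":[-0.011,-0.15,0],"angular":[0,0,0]},{"dp":[-0.011,-0.15,0],"angular":[0,0,0]},{"dp":[-0.011,-0.15,0],"angular":[0,0,0]},{"dp":[-0.011,-0.15,0],"angular":[0,0,0]},{"dp":[-0.007,-0.1,0],"angular":[0,0,0]},{"dp":[0,0,0],"angular":[0,0,0]}]'
python3 -m crank '[{"dp":[-0.005,-0.05,0],"angular":[0,0,0]},{"dp":[-0.005,-0.05,0],"angular":[0,0,0]},{"dp":[0,0,0],"angular":[0,0,0]}]'
python3 -m crank '[{"dp":[-0.005,-0.05,0],"angular":[0,0,0]},{"dp":[0,0,0],"angular":[0,0,0]}]'
python3 -m crank '[{"dp":[-0.005,-0.05,0],"angular":[0,0,0]},{"dp":[0,0,0],"angular":[0,0,0]}]'
```

```text
t: 7.55
tcp_pos: [0.5669, 0.1651, 0.0015]
tool_rot: [0.732, 0.681, -0.0, -0.0]
force: [-0.1, 0.6, -0.3]
finger_gap: 0.002
gripper_force: 0.0
t: 7.85
tcp_pos: [0.5666, 0.1627, 0.0015]
tool_rot: [0.732, 0.681, -0.0, 0.0]
force: [0.5, -0.0, -0.3]
finger_gap: 0.003
gripper_force: 0.0
t: 8.05
tcp_pos: [0.5665, 0.1612, 0.0015]
tool_rot: [0.732, 0.681, -0.0, -0.0]
force: [0.2, 0.7, -0.4]
finger_gap: 0.0
gripper_force: 0.0
t: 8.25
tcp_pos: [0.5663, 0.1597, 0.0015]
tool_rot: [0.732, 0.681, -0.0, -0.0]
force: [-0.5, -0.0, -0.5]
finger_gap: 0.001
gripper_force: 0.0
```

```bash
for i in 1; do
python3 -m crank '[{"dp":[-0.004,-0.05,0],"angular":[0,0,0]},{"dp":[0,0,0],"angular":[0,0,0]}]' | egrep 'tcp|force'
python3 -m crank '[{"dp":[-0.004,-0.05,0],"angular":[0,0,0]},{"dp":[0,0,0],"angular":[0,0,0]}]'| egrep 'tcp|force'
python3 -m crank '[{"dp":[-0.004,-0.05,0],"angular":[0,0,0]},{"dp":[0,0,0],"angular":[0,0,0]}]'| egrep 'tcp|force'; done
```

```text
tcp_pos: [0.5662, 0.1581, 0.0015]
force: [-0.6, 0.7, 0.6]
gripper_force: 0.0
tcp_pos: [0.5661, 0.1566, 0.0015]
force: [-0.1, 0.2, 0.1]
gripper_force: 0.0
tcp_pos: [0.566, 0.1551, 0.0015]
force: [-0.1, -0.2, -0.7]
gripper_force: 0.0
```

```bash
python3 -m crank '[{"dp":[-0.003,-0.04,0],"angular":[0,0,0]},{"dp":[0,0,0],"angular":[0,0,0]}]' | egrep 'tcp|^force'
python3 -m crank '[{"dp":[-0.003,-0.04,0],"angular":[0,0,0]},{"dp":[0,0,0],"angular":[0,0,0]}]'| egrep 'tcp|^force'
python3 -m crank '[{"dp":[-0.003,-0.04,0],"angular":[0,0,0]},{"dp":[0,0,0],"angular":[0,0,0]}]'| egrep 'tcp|^force'
python3 - <<'E'
from h import *
for n in("scene","side"):
    s=vision.snapshot(n);P=pts(s)*1000;h=cv2.cvtColor(s["image"],cv2.COLOR_BGR2HSV)
    cv2.imwrite(f"pics/e_{n}.png",cv2.resize(s["image"][130:270,180:340],(800,600),interpolation=cv2.INTER_CUBIC))
t,s=wrist();P=pts(s)*1000
for u in (215,222,290): print(u,[(v,P[v,u].round(0).astype(int).tolist()) for v in range(250,280,3)])
E
```

```text
tcp_pos: [0.5659, 0.154, 0.0015]
force: [0.1, 0.5, -0.6]
tcp_pos: [0.566, 0.1538, 0.0015]
force: [0.5, 4.8, -0.0]
tcp_pos: [0.566, 0.1537, 0.0016]
force: [-0.4, 9.0, -0.3]
215 [(250, [541, 148, 12]), (253, [541, 146, 12]), (256, [541, 145, 14]), (259, [542, 146, 18]), (262, [542, 145, 21]), (265, [542, 145, 23]), (268, [549, 163, 55]), (271, [549, 162, 57]), (274, [549, 162, 59]), (277, [550, 163, 62])]
222 [(250, [545, 148, 12]), (253, [545, 145, 10]), (256, [545, 144, 13]), (259, [546, 146, 18]), (262, [553, 167, 59]), (265, [553, 167, 60]), (268, [554, 168, 64]), (271, [553, 167, 64]), (274, [554, 166, 66]), (277, [554, 167, 69])]
290 [(250, [587, 144, 11]), (253, [586, 142, 11]), (256, [586, 142, 14]), (259, [586, 142, 17]), (262, [585, 142, 20]), (265, [585, 142, 23]), (268, [571, 225, 156]), (271, [580, 165, 65]), (274, [580, 165, 67]), (277, [580, 165, 68])]
```

View pics/e_scene.png

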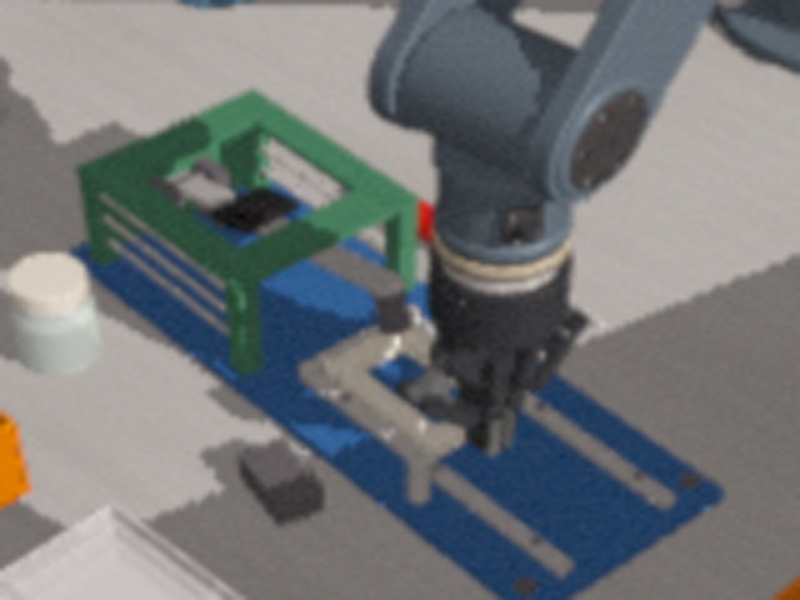

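The force rose to 9 N with the motion blocked: the bezel is home, flush against the stop at crop (370,340), with the lever still raised. Backing off and rising, then measuring the pad.

```bash
python3 -m crank '[{"dp":[0.02,0.4,0],"angular":[0,0,0]},{"dp":[0.03,0.4,0],"angular":[0,0,0]},{"dp":[0,0,1],"angular":[0,0,0]},{"dp":[0,0,1],"angular":[0,0,0]},{"dp":[0,0,1],"angular":[0,0,0]},{"dp":[0,0,1],"angular":[0,0,0]},{"dp":[0,0,1],"angular":[0,0,0]},{"dp":[0,0,1],"angular":[0,0,0]},{"dp":[0,0,0],"angular":[0,0,0]},{"dp":[0,0,0],"angular":[0,0,0]}]' | egrep 'tcp|^force'
python3 - <<'E'
from h import *
for n in("scene","side"):
    s=vision.snapshot(n);P=pts(s)*1000;h=cv2.cvtColor(s["image"],cv2.COLOR_BGR2HSV)
    R=(abs(P[...,0]-551)<40)&(abs(P[...,1]+60)<45)
    b=R&(s["image"].max(2)<50)&(P[...,2]>68)&(P[...,2]<95)
    print(n,"pad",b.sum(),P[b].mean(0),P[b].min(0),P[b].max(0))
    g=(abs(P[...,0]-551)<90)&(abs(P[...,1]+64)<100)&(h[...,0]>55)&(h[...,0]<90)&(h[...,1]>90)&(abs(P[...,2]-100)<6)
    print(cv2.minAreaRect(P[g][:,:2].astype(np.float32)))
    w=(s["image"].min(2)>80)&(h[...,1]<70)&(abs(P[...,2]-26)<3)&(abs(P[...,0]-565)<40)&(P[...,1]>30)&(P[...,1]<220)
    r=cv2.minAreaRect(P[w][:,:2].astype(np.float32));print("bezel",w.sum(),r)
E
```

```text
tcp_pos: [0.5673, 0.176, 0.1821]
force: [-0.2, -0.6, 0.5]
scene pad 88 [555.27430483 -55.58187767  83.87650877] [534.41631635 -75.12387153  76.51100395] [572.96249674 -40.53645204  88.3429614 ]
((551.8406982421875, -63.063568115234375), (158.78981018066406, 135.61888122558594), 86.39492797851562)
bezel 370 ((564.9667358398438, 125.49508666992188), (76.51780700683594, 183.06947326660156), 1.089301586151123)
side pad 34 [556.21812163 -55.98704623  84.14840885] [535.88554687 -73.72724992  79.54585892] [575.68702969 -40.32808693  87.69144292]
((552.0347290039062, -62.71222686767578), (158.0039520263672, 136.2514190673828), 85.49200439453125)
bezel 222 ((565.0050659179688, 120.06216430664062), (77.80873107910156, 174.17774963378906), 0.30742964148521423)
```

Pad at about (0.554, -0.057, 0.084), window centre at about (0.551, -0.065). Moving above and partly down to tip z ≈ 0.11.

```bash
python3 -m crank '[{"dp":[-0.06,-0.98,0],"angular":[0,0,0]},{"dp":[-0.06,-0.98,0],"angular":[0,0,0]},{"dp":[-0.06,-0.98,0],"angular":[0,0,0]},{"dp":[-0.06,-0.98,0],"angular":[0,0,0]},{"dp":[-0.06,-0.98,0],"angular":[0,0,0]},{"dp":[-0.06,-0.98,0],"angular":[0,0,0]},{"dp":[-0.06,-0.98,0],"angular":[0,0,0]},{"dp":[-0.06,-0.98,0],"angular":[0,0,0]},{"dp":[0,0,0],"angular":[0,0,0]},{"dp":[0,0,0],"angular":[0,0,0]},{"dp":[0,0,-0.8],"angular":[0,0,0]},{"dp":[0,0,-0.8],"angular":[0,0,0]},{"dp":[0,0,-0.8],"angular":[0,0,0]},{"dp":[0,0,0],"angular":[0,0,0]},{"dp":[0,0,0],"angular":[0,0,0]}]' | egrep 'tcp|^force'
python3 - <<'E'
from h import *
c=sense()["tcp_pos"]*1000
for n in("scene","side"):
    s=vision.snapshot(n);P=pts(s)*1000
    d=(abs(P[...,0]-c[0])<25)&(abs(P[...,1]-c[1])<25)&(P[...,2]>103)
    p=P[d];o=p[np.argsort(p[:,2])[:12]];print(n,c.round(1),o[:,2].round(0),o.mean(0).round(0))
s=vision.snapshot("side");cv2.imwrite("pics/f.png",cv2.resize(s["image"][120:240,150:310],(800,600),interpolation=cv2.INTER_CUBIC))
E
```

```text
tcp_pos: [0.5524, -0.0583, 0.109]
force: [0.1, -0.8, -0.2]
scene [552.4 -58.3 109. ] [122. 126. 127. 128. 128. 129. 129. 131. 131. 131. 132. 132.] [554. -49. 129.]
side [552.4 -58.3 109. ] [126. 127. 129. 129. 129. 131. 131. 132. 135. 135. 135. 137.] [559. -51. 131.]
```

View pics/f.png

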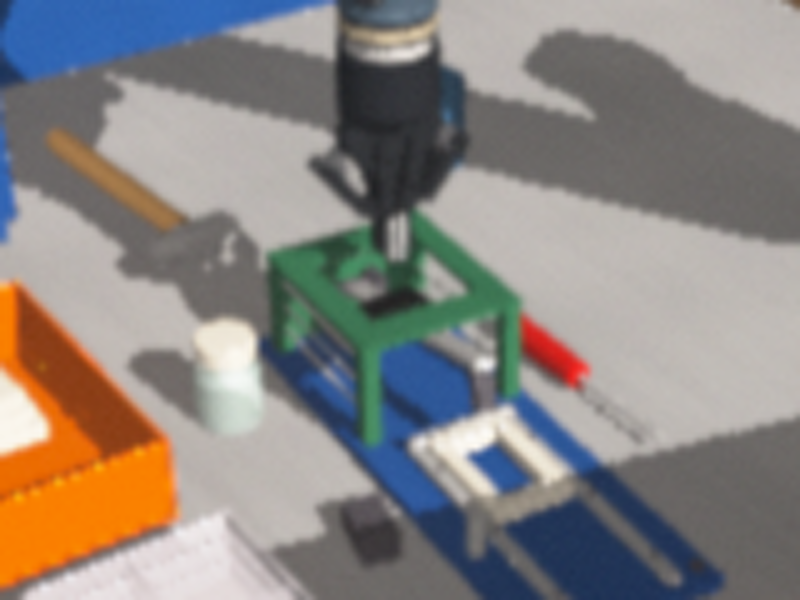

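The view shows the fingertips at crop (395,255) above the window with the black pad below at (395,300), and the bezel home at (490,445). Descending through the window.

```bash
python3 -m crank '[{"dp":[0,0,-0.5],"angular":[0,0,0]},{"dp":[0,0,-0.5],"angular":[0,0,0]},{"dp":[0,0,-0.2],"angular":[0,0,0]},{"dp":[0,0,0],"angular":[0,0,0]}]' | egrep 'tcp|^force'
python3 -m crank '[{"dp":[0,0,-0.1],"angular":[0,0,0]},{"dp":[0,0,-0.1],"angular":[0,0,0]},{"dp":[0,0,-0.1],"angular":[0,0,0]},{"dp":[0,0,0],"angular":[0,0,0]}]' | egrep 'tcp|^force'
python3 -m crank '[{"dp":[0,0,-0.1],"angular":[0,0,0]},{"dp":[0,0,-0.1],"angular":[0,0,0]},{"dp":[0,0,0],"angular":[0,0,0]}]' | egrep 'tcp|^force'
```

```text
tcp_pos: [0.5528, -0.0594, 0.0736]
force: [0.2, -0.2, 0.8]
tcp_pos: [0.5538, -0.0591, 0.0655]
force: [0.2, 1.3, 2.8]
tcp_pos: [0.5537, -0.0591, 0.0593]
force: [0.8, 2.7, 3.5]
```

Contact at about 4 N, as expected. Pressing on in small steps.

```bash
python3 -m crank '[{"dp":[0,0,-0.1],"angular":[0,0,0]},{"dp":[0,0,-0.1],"angular":[0,0,0]},{"dp":[0,0,0],"angular":[0,0,0]}]' | egrep 'tcp|^force'
python3 -m crank '[{"dp":[0,0,-0.06],"angular":[0,0,0]},{"dp":[0,0,0],"angular":[0,0,0]}]' | egrep 'tcp|^force'
python3 -m crank '[{"dp":[0,0,-0.05],"angular":[0,0,0]},{"dp":[0,0,0],"angular":[0,0,0]}]' | egrep 'tcp|^force'
python3 -m crank '[{"dp":[0,0,-0.05],"angular":[0,0,0]},{"dp":[0,0,0],"angular":[0,0,0]}]' | egrep 'tcp|^force'
```

```text
tcp_pos: [0.5538, -0.0589, 0.0546]
force: [-0.9, 5.1, 14.9]
tcp_pos: [0.5538, -0.0589, 0.0545]
force: [-4.1, 5.8, 25.3]
tcp_pos: [0.5539, -0.0589, 0.0544]
force: [-5.8, 5.1, 35.5]
tcp_pos: [0.5539, -0.0589, 0.0543]
force: [-7.2, 5.6, 44.2]
```

Hard stop at TCP z = 0.0543. That could be the full-down stop, or the dog on the rim, so I'll look.

```bash
python3 - <<'E'
from h import *
th=np.radians(-4.15);X=np.array([np.cos(th),np.sin(th)]);Y=np.array([-np.sin(th),np.cos(th)]);O=np.array([.5595,.0437])
for n in("scene","side"):
    s=vision.snapshot(n);P=pts(s)
    F=np.concatenate([(P[...,:2]-O)@np.stack([X,Y],1),P[...,2:]],-1)*1000
    for y in range(-25,45,10):
        d=(abs(F[...,0])<12)&(abs(F[...,1]-y)<5)&(F[...,2]>30); p=F[d]
        print(n,y,d.sum(),p[:,2].max().round(1) if len(p) else None,np.median(p,0).round(1) if len(p) else None)
s=vision.snapshot("scene");cv2.imwrite("pics/g.png",cv2.resize(s["image"][170:260,220:340],(800,600),interpolation=cv2.INTER_CUBIC))
E
```

```text
scene -25 21 103.9 [ -1.  -26.8  60.7]
scene -15 17 62.5 [  0.4 -17.2  60.5]
scene -5 22 62.4 [ 0.8 -5.1 59.8]
scene 5 19 63.5 [-0.1  5.1 60.4]
scene 15 20 62.7 [ 2.6 14.4 59.3]
scene 25 39 63.2 [ 1.  25.6 52.9]
scene 35 26 62.4 [-0.7 30.8 49.5]
side -25 11 103.4 [  0.9 -26.5  60.2]
side -15 11 62.2 [  2.3 -15.9  58.7]
side -5 8 60.7 [-0.8 -4.5 60.1]
side 5 9 62.2 [ 5.3  1.9 58.9]
side 15 11 64.2 [-1.2 14.1 60.4]
side 25 20 62.4 [ 2.9 27.  50.7]
side 35 22 60.7 [ 0.4 31.1 46.4]
```

View pics/g.png

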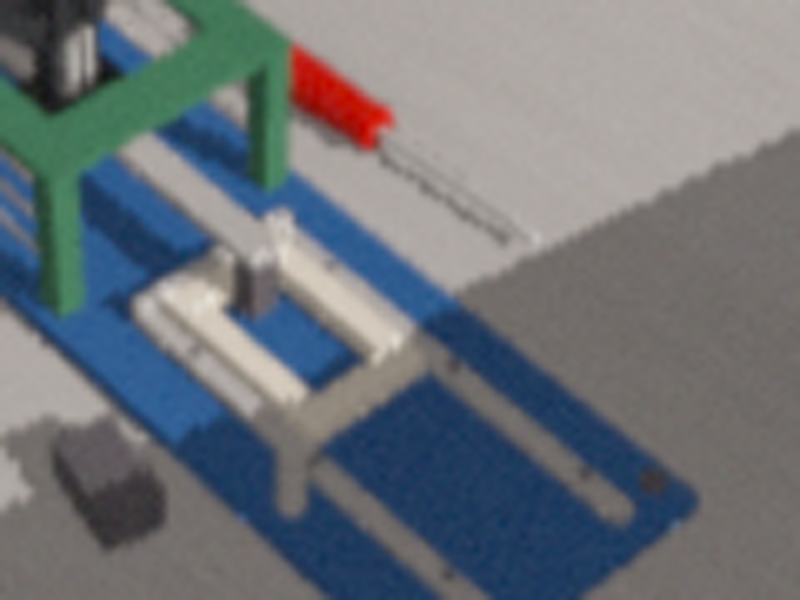

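The lever is level (top ≈ 60 mm all along) and the dog at (255,290) is inside the bezel's opening. It's fully down, so I'll withdraw straight up.

```bash
python3 -m crank '[{"dp":[0,0,0.2],"angular":[0,0,0]},{"dp":[0,0,0.5],"angular":[0,0,0]},{"dp":[0,0,0.8],"angular":[0,0,0]},{"dp":[0,0,1],"angular":[0,0,0]},{"dp":[0,0,1],"angular":[0,0,0]},{"dp":[0,0,1],"angular":[0,0,0]},{"dp":[0,0,1],"angular":[0,0,0]},{"dp":[0,0,0],"angular":[0,0,0]},{"dp":[0,0,0],"angular":[0,0,0]},{"dp":[0,0,0],"angular":[0,0,0]}]' | egrep 'tcp|^force'
python3 - <<'E'
from h import *
th=np.radians(-4.15);X=np.array([np.cos(th),np.sin(th)]);Y=np.array([-np.sin(th),np.cos(th)]);O=np.array([.5595,.0437])
s=vision.snapshot("scene");P=pts(s)
F=np.concatenate([(P[...,:2]-O)@np.stack([X,Y],1),P[...,2:]],-1)*1000
for y in (-15,5,25):
    p=F[(abs(F[...,0])<12)&(abs(F[...,1]-y)<5)&(F[...,2]>30)];print(y,np.percentile(p[:,2],85).round(1))
print(order.sign_off())
E
```

```text
tcp_pos: [0.5517, -0.0594, 0.2114]
force: [0.4, -0.3, -0.1]
-15 61.1
5 61.1
25 60.5
the job is handed in; nothing more can be done
None
```

The job is handed in: the bezel is home against the end stop, the lever is fully down with its dog in the bezel's opening, and the arm is clear above the guard (no verdict came back).

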